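Index the tube-rack swing arm by one hole

ROBOT

A 6-joint arm with a two-finger parallel gripper is mounted at the origin on the work surface. World frame = base frame: x ahead of the robot, y to its left, z up, the work surface at z = 0. Lengths are in mm, angles in rad, forces in N, time in s.
With the tool pointing down it reaches from about 275 to 1000 mm from the base axis. Payload 8.4 kg.
Tool frame: the origin (TCP) lies at the very end of the fingers, on their centre line; the grasp point (between the pads) lies behind it (r.grip_point_offset is the x of the grasp point in the tool frame, in mm); x points along the fingers, z is the direction in which the jaws open and shut, and the axes are right-handed (so a half turn about x gives the same grasp; the last joint's range is limited). The gripper opens to 85 mm and grips with 20 to 120 N. Pads are 22 mm wide; open, the fingers measure 114 mm over their backs; the gripper's body (76 mm by 85 mm) begins 54 mm behind the grasp point. The pads swing forward as they close: fully open they stand 13 mm farther back than shut.
Start: joints at [1.338, 0.353, 1.633, -0, 1.155, -0.002], TCP at [142.971, 608.43, 231.281] pointing down, gripper open.
Joint ranges: [-2.63, 2.63], [-0.92, 2.1], [0.06, 2.66], [-1.3, 4.44], [0, 2.69], [-3.02, 3.02]. Speed limits (rad/s): [2.22, 2.22, 2.79, 3.14, 3.14, 3.14].

INTERFACE

Orientations are given as [roll, pitch, yaw] about the fixed x, y, z axes, in that order (R = Rz(yaw) Ry(pitch) Rx(roll)).
In Python, from rig import r, vision, order gives the robot as it stands. The module is installed in compiled form; this text tells all that it offers.
- The arm moves only by the tool step_arm, never from a script. Its argument "rows" is a list of rows, each a list of 7 numbers: the shift along the world's x, y, z in mm, then the turn, a rotation vector about the world's x, y, z in rad, then the finger opening in mm, from 0 to 85.4. A call has exactly 8 rows; each row is the pose to reach, as a shift and turn from the pose measured when the call began; what a row does not reach only later rows make up. A row lasts 1/8 s, in which the tool goes at most 62.5 mm and 10.7 degrees, less where a joint would pass 70% of its speed; a pose out of reach is approached as far as the arm can. A call with a gripper value outside its range is refused whole. The fingers move at their own pace and stop on an object; "force" is the grip in N (left out, the last holds). Time passes only in rows, so rows that repeat a pose let the fingers close, or fill a call up. It gives the time, the measured TCP pose, the force and the opening at its end, in the units of the state.
- r.sense(): the state, without advancing time (a new reading comes with each control period).
- vision.grab_frame(name): name is "side" or "top" or "wrist"; returns (picture, depth): 400x640x3 uint8, red, green, blue; 400x640 float32, mm along the optical axis (not along the pixel's ray), 0 where there is no reading.
- vision.camera_info(name): a dict with "K" (3x3 intrinsics, pixels), "origin" and "attitude" of the camera in the world; the wrist camera has in their place "tool_from_camera" (4x4, takes a point from camera to tool coordinates, whose origin is the TCP and whose axes are the tool frame's). Camera axes: x right, y down, z forward; pixel columns grow to the right and rows downward; lengths in mm; the calibration is good to about 2 mm. A picture is of the moment at which its call begins: read the wrist's pose just before it. camera_info takes no time and is no camera call.
- order.sign_off(): hands the job in, once; it reports no verdict.
The state is a dict: "clock": time; "qpos": joint angles; "qvel": joint speeds; "joint_efforts": joint torques, N m; "eef_pos": TCP position; "tcp_rot": TCP orientation; "contact_force": force on the tool from outside, world axes, zero at the start; "wrist_torque": the same for the moment, N m; "opening": opening from 0.0 (shut) to 1.0 (fully open).
Only numpy, scipy, OpenCV 4.12 (cv2) and the standard library are available. Lean on these libraries where they do the work, as an engineer would, in place of code of your own. Each camera call takes 0.05 s, during which the arm holds its last target.

TASK

The swing arm that carries the small tube rack is locked by a spring index pin. Hook a fingertip under the pull ring, lift the pin clear of its hole, swing the arm exactly one hole towards the pipette stand, and let the ring back down so that the pin springs fully home in that hole. Leave the tubes standing in their rack, and do not disturb the pipette stand or the jar.

Things in the scene. Friction and masses are not known exactly. Their poses are not given: they have to be found in the camera images.
- base: Fixed index fixture: white plate reaching 290 mm from the pivot towards the robot, 300 mm wide; on it a curved aluminium rail (47 mm high, radius 250 mm about the pivot) with five holes 0.24 rad (60 mm) apart, round the middle one on its own -x axis (towards the robot, give or take its yaw). Origin on the table under the vertical pivot axis, +y left seen from the robot, z up. Place and yaw vary.
- swing_arm (a joint): Angle (rad) of the steel swing arm (34 mm wide, top 62 mm above the table, 245 mm from pivot to end, along the base's -x at 0) about the pivot; positive is anticlockwise from above: the ring end goes to the base's -y side (right seen from the robot). Holes at -0.48, -0.24, 0, 0.24, 0.48. Starts locked at 0; play in a hole 0.008. With the pin out it turns with light friction (0.12 N m) and stays put.
- index_pin (a joint): Lift (m) of the spring pin at the arm's end along its axis: 0 fully home, 0.030 end of travel, clear of the hole beyond 0.011. The axis leans 30 degrees from vertical, top towards the pivot, so it lifts up and away from the robot. Between holes the 10 mm round-ended pin rests on the rail at about 0.010; within 3 mm of a 14 mm hole's middle it springs in. Spring 4 N (home) to 7 N; it closes by itself.
- ring_center (a point): Centre of the steel pull ring on the pin: 56 mm inside, bar 8 mm thick. Pin home: 204.5 mm from the pivot axis, 109 mm above the table; moves with arm and pin. z axis = lift direction (pin axis), y across the arm; the ring lies in its y-z plane, its opening (-x) facing the robot and 30 degrees upwards. Behind it (towards the pivot) 95 mm are free to the tube rack.
- rack_floor (a point): Centre of the inner floor of the green tube rack fixed on the arm, 75 mm from the pivot, 65 mm above the table. The rack measures 49 x 72 mm, 60 mm high, with six 20 mm square cells, open above; it turns with the arm.
- tube0: Capped tube, 17 mm over the cap, 100 mm long, standing loose in a rack cell; origin at the centre of its underside, z along it.
- tube1: Capped tube, 17 mm over the cap, 100 mm long, standing loose in a rack cell; origin at the centre of its underside, z along it.
- tube2: Capped tube, 17 mm over the cap, 100 mm long, standing loose in a rack cell; origin at the centre of its underside, z along it.
- tube3: Capped tube, 17 mm over the cap, 100 mm long, standing loose in a rack cell; origin at the centre of its underside, z along it.
- pipette_stand: Loose pipette stand: round foot 120 mm across, column and disc with three white pipettes hanging, 218 mm high. Origin at the centre of its underside. It stands left or right of the fixture (the jar on the other side), 240 to 310 mm from the base's x axis. Its y in the base's frame positive: the arm must go to -0.24; negative: to +0.24.
- jar: Loose amber screw-top jar, 76 mm across, 100 mm high, on the other side of the fixture. Origin at the centre of its underside.

How it is judged:
By the outcome, as a careful person would: the job done as asked, in the order asked, and still so for the second after the job is handed in, with the robot touching nothing.
It also fails if it takes over 40 s, if anything falls off the work surface, if the arm or the gripper's body presses on something with over 40 N, if the wrist force passes 120 N, or if a joint passes its speed limit or range.

## Working session

There is one attempt and no reset: what is moved stays moved. The work goes in short steps, Python scripts to look and compute and a tool call to move; the robot and the scene stay as the last step left them, time stands still between calls to the robot, and variables do not carry over. Pictures are saved under pics/ and viewed, and the job is handed in when it is done.

Besides the shell and the picture viewer there is one more tool, called as name([rows], argument=value, ...), one row to a line, values as JSON. step_arm: Moves the arm, as the interface text tells. Its arguments: {"type":"object","properties":{"rows":{"type":"array"},"force":{"type":"number"}},"required":["rows"]}

```bash
mkdir -p pics
python3 - <<'E'
from rig import r, vision, order
import cv2, numpy as np
print(r.sense(), r.grip_point_offset)
for n in ["side","top"]:
    p,d=vision.grab_frame(n); cv2.imwrite(f"pics/{n}0.png",p[:,:,::-1]); np.save(f"{n}0.npy",d); np.save(f"{n}0p.npy",p)
    print(n,vision.camera_info(n))
print(vision.camera_info("wrist"))
E
```

```text
{'clock': 0.0, 'qpos': array([ 1.33758997e+00,  3.53640180e-01,  1.63413059e+00, -1.98533215e-05,
        1.15521433e+00, -2.40268323e-03]), 'qvel': array([-0.00151895, -0.00055125, -0.00049932, -0.00069642,  0.00072284,
       -0.00060443]), 'joint_efforts': array([-1.95203676e-03, -6.05255556e+01, -3.42059934e+01, -9.69814505e-05,
        9.61237791e-03, -1.24045457e-06]), 'eef_pos': array([142.87208694, 607.95943695, 230.56818259]), 'tcp_rot': array([-3.13095985,  1.56940376, -1.79095917]), 'contact_force': array([-0.52309033, -0.06887327,  0.72314999]), 'wrist_torque': array([-0.00586318, -0.00323172, -0.01887826]), 'opening': 0.9977576791349428} -18.700000000000003
side {'K': array([[424.09567031,   0.        , 321.60933763],
       [  0.        , 424.09567031, 197.58697669],
       [  0.        ,   0.        ,   1.        ]]), 'origin': array([330.99680707, 540.71704174, 769.6369741 ]), 'attitude': array([-2.42136044e+00,  6.20395505e-04, -2.58829047e+00])}
top {'K': array([[406.60334737,   0.        , 320.43279219],
       [  0.        , 406.60334737, 202.06246217],
       [  0.        ,   0.        ,   1.        ]]), 'origin': array([529.9622625 ,  30.5397782 , 962.29062472]), 'attitude': array([-3.00384785,  0.00426097, -1.54983642])}
{'K': array([[351.08342993,   0.        , 324.69322972],
       [  0.        , 351.08342993, 198.12722205],
       [  0.        ,   0.        ,   1.        ]]), 'tool_from_camera': array([[-7.92033255e-06, -3.25651862e-01,  9.45489749e-01,
        -1.41984721e+02],
       [-8.00713036e-04, -9.45489444e-01, -3.25651763e-01,
         8.52092503e+01],
       [ 9.99999679e-01, -7.59645238e-04, -2.53265100e-04,
         3.26622829e-01],
       [ 0.00000000e+00,  0.00000000e+00,  0.00000000e+00,
         1.00000000e+00]])}
```

View pics/top0.png

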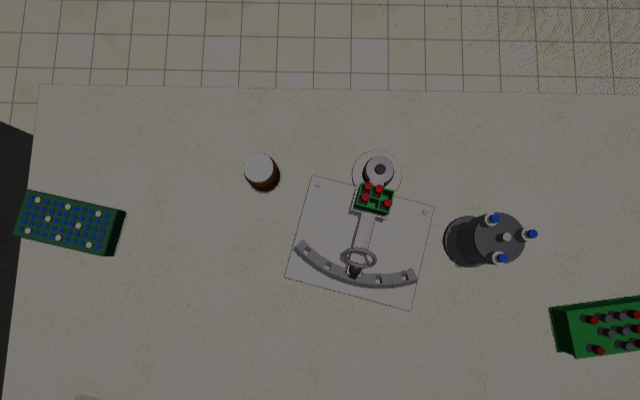

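View pics/side0.png

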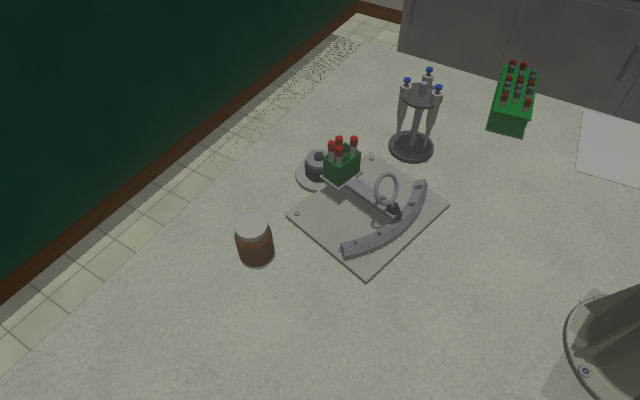

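```bash
cat > h.py <<'E'
import numpy as np, cv2
from scipy.spatial.transform import Rotation as R
from rig import r, vision, order
def cloud(n,d,info=None,pose=None):
    c=vision.camera_info(n); K=c["K"]
    v,u=np.indices(d.shape); P=np.stack([(u-K[0,2])/K[0,0]*d,(v-K[1,2])/K[1,1]*d,d],-1)
    if n=="wrist":
        T=c["tool_from_camera"]; P=P@T[:3,:3].T+T[:3,3]
        pos,rot=pose; return P@R.from_euler("xyz",rot).as_matrix().T+pos
    return P@R.from_euler("xyz",c["attitude"]).as_matrix().T+c["origin"]
E
python3 - <<'E'
from h import *
for n in ["top","side"]:
    d=np.load(n+"0.npy"); p=np.load(n+"0p.npy"); W=cloud(n,d); np.save(n+"W.npy",W)
    pts={"top":[(312,177),(434,207),(411,309),(286,277),(379,169),(358,258),(341,258),(375,258),(358,249),(490,225),(260,165),(368,186),(387,203)],"side":[(288,214),(366,280),(448,205),(320,156),(386,174),(386,204),(375,190),(398,188)]}[n]
    for u,v in pts: print(n,(u,v),W[v,u].round(0),p[v,u])
# plate: white, z 0..20 in region
W=np.load("topW.npy");p=np.load("top0p.npy")
m=(W[...,2]>5)&(W[...,2]<25)
for a in range(0,200,3):
    pass
sel=np.zeros(m.shape,bool); sel[150:320,270:450]=1
m&=sel
print(np.histogram(W[sel][:,2],bins=np.arange(-10,170,5)))
m=m.astype(np.uint8); m=cv2.morphologyEx(m,cv2.MORPH_OPEN,np.ones((5,5)))
q=W[m>0]; rect=cv2.minAreaRect(q[:,:2].astype(np.float32)); print(rect, cv2.boxPoints(rect))
# rack top / arm top z 62
E
```

```text
top (312, 177) [722.  59.  10.] [123 121 122]
top (434, 207) [ 656. -232.    3.] [95 92 88]
top (411, 309) [ 418. -177.   -4.] [108 105  98]
top (286, 277) [486. 113.  12.] [100  98  96]
top (379, 169) [731. -92.  71.] [42 41 45]
top (358, 258) [533. -48.  64.] [123 118 121]
top (341, 258) [532. -13.  11.] [73 70 67]
top (375, 258) [533. -77. 125.] [67 65 67]
top (358, 249) [530.  31. 962.] [95 90 95]
top (490, 225) [ 599. -283.  199.] [103 102 102]
top (260, 165) [728. 170. 100.] [122 119 120]
top (368, 186) [675. -58. 165.] [118  22  19]
top (387, 203) [641. -95. 165.] [119  21  20]
side (288, 214) [720.  59.  13.] [138 137 130]
side (366, 280) [487. 117.  11.] [136 135 127]
side (448, 205) [ 417. -162.   11.] [97 96 90]
side (320, 156) [727. -91.  71.] [64 66 64]
side (386, 174) [543. -57. 138.] [105 104 106]
side (386, 204) [521. -25.  87.] [88 87 87]
side (375, 190) [547. -18. 123.] [102 102 102]
side (398, 188) [516. -72.  96.] [106 105 102]
(array([  22, 6560, 7972, 1165, 9182,  618,   45,  120,  399,  513,  526,
        184,   30,  164, 1357,  164,  177,   89,   49,   86,   68,   80,
         77,   55,  117,   69,  146,   39,   45,   67,   14,   17,    9,
         11,  130]), array([-10,  -5,   0,   5,  10,  15,  20,  25,  30,  35,  40,  45,  50,
        55,  60,  65,  70,  75,  80,  85,  90,  95, 100, 105, 110, 115,
       120, 125, 130, 135, 140, 145, 150, 155, 160, 165]))
((612.3928833007812, -93.73214721679688), (353.7731018066406, 348.728759765625), 76.39708709716797) [[ 401.31738  -224.64783 ]
 [ 740.264    -306.6659  ]
 [ 823.4684     37.183533]
 [ 484.5218    119.2016  ]]
```

Run:
```python
import cv2
a=cv2.imread("pics/top0.png")[140:320,270:450]; cv2.imwrite("pics/topz.png",cv2.resize(a,None,fx=3.3,fy=3.3,interpolation=2))
a=cv2.imread("pics/side0.png")[120:290,280:460]; cv2.imwrite("pics/sidez.png",cv2.resize(a,None,fx=3.3,fy=3.3,interpolation=2))
```

```text
(no output)
```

View pics/topz.png

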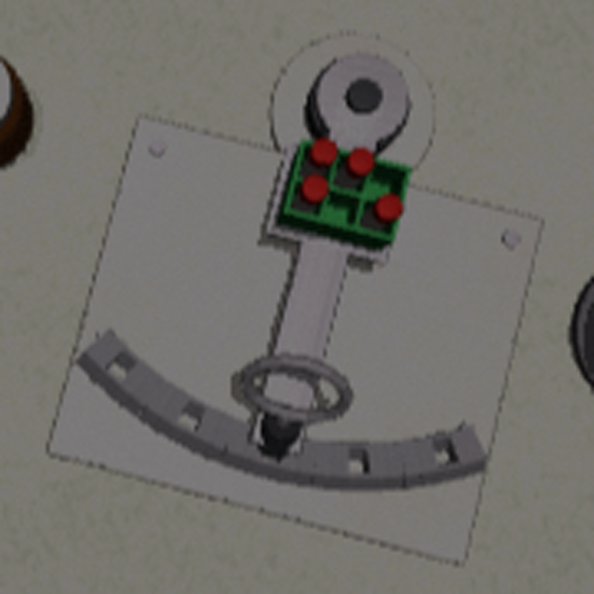

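View pics/sidez.png

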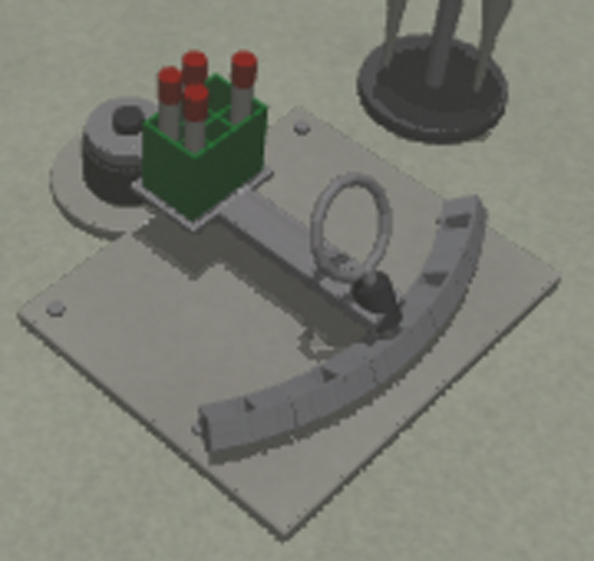

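Run:
```python
from h import *
from scipy.optimize import least_squares
W={n:np.load(n+"W.npy") for n in ["top","side"]}
P=np.concatenate([W[n].reshape(-1,3) for n in W]); src=np.concatenate([np.full(W[n].shape[0]*W[n].shape[1],i) for i,n in enumerate(W)])
reg=(P[:,0]>380)&(P[:,0]<800)&(P[:,1]>-260)&(P[:,1]<140)
P=P[reg];src=src[reg]
for s in (0,1):
    Q=P[src==s]
    print("table/plate z",np.median(Q[np.abs(Q[:,2])<6][:,2]),np.median(Q[(Q[:,2]>7)&(Q[:,2]<17)][:,2]))
    h=Q[(Q[:,0]>690)&(Q[:,2]>55)&(Q[:,2]<75)]; print("hub z",np.histogram(h[:,2],np.arange(55,76,2))[0]); t=h[h[:,2]>66]
    print("hub",cv2.minEnclosingCircle(t[:,:2].astype(np.float32)),len(t))
    ra=Q[(Q[:,2]>43)&(Q[:,2]<51)&(Q[:,0]<640)]
    f=least_squares(lambda x:np.hypot(ra[:,0]-x[0],ra[:,1]-x[1])-x[2],[730,-90,250],loss="soft_l1",f_scale=3); print("rail",f.x,len(ra))
    a=Q[(Q[:,2]>58)&(Q[:,2]<67)&(Q[:,0]>520)&(Q[:,0]<630)]
    print("arm", len(a)); 
    vx=cv2.fitLine(a[:,:2].astype(np.float32),cv2.DIST_HUBER,0,0.01,0.01).ravel(); print(vx, np.arctan(vx[1]/vx[0]))
    # plate
    pl=Q[(Q[:,2]>8)&(Q[:,2]<15)]
    H=cv2.minAreaRect(pl[:,:2].astype(np.float32)); print(H)
```

```text
table/plate z 0.218703360147515 12.193296689096996
hub z [  5  18 117 256 150  28   9  20  54  23]
hub ((722.7124633789062, 9.881599426269531), 130.81997680664062) 112
rail [730.42531079 -94.30157544 253.8055424 ] 314
arm 748
[ 9.5146239e-01 -3.0776507e-01  5.7836566e+02 -5.9051296e+01] -0.31284317
((596.4430541992188, -65.88955688476562), (379.5028076171875, 386.9295654296875), 5.493856906890869)
table/plate z 0.4323389782280742 12.292435661932927
hub z [  8  14  54 126  54   5   9  16  27  13]
hub ((715.5098876953125, -73.4354476928711), 36.38482666015625) 68
rail [734.29056423 -91.73052117 257.23978308] 316
arm 544
[ 9.0315515e-01 -4.2931435e-01  5.7675055e+02 -5.1978401e+01] -0.44373345
((613.11328125, -91.57025146484375), (357.11578369140625, 349.9073486328125), 76.43600463867188)
```

```bash
cat >> h.py <<'E'
def ray(n,u,v,z):
    c=vision.camera_info(n);K=c["K"];d=R.from_euler("xyz",c["attitude"]).apply([(u-K[0,2])/K[0,0],(v-K[1,2])/K[1,1],1]);o=c["origin"]
    return o+d*(z-o[2])/d[2]
def proj(n,P):
    c=vision.camera_info(n);K=c["K"];q=R.from_euler("xyz",c["attitude"]).inv().apply(np.asarray(P)-c["origin"]);return q[...,:2]/q[...,2:]*[K[0,0],K[1,1]]+[K[0,2],K[1,2]]
E
python3 - <<'E'
from h import *
from scipy.optimize import least_squares
tz=lambda a,b:(270+a/3.3-.35,140+b/3.3-.35)
sz=lambda a,b:(280+a/3.3-.35,120+b/3.3-.35)
ob=[]
# base-frame model: x0,y0,yaw
S=np.array
def add(n,uv,p,w=1): ob.append((n,S(uv),S(p,float),w))
for uv,p in [((139,118),None),((543,218),None),((465,563),(-290,-150,12)),((48,455),(-290,150,12))]:
    if p: add("top",tz(*uv),p)
for uv,p in [((20,315),None),((286,540),(-290,150,12)),((560,280),(-290,-150,12))]:
    if p: add("side",sz(*uv),p)
# holes on top rail z47 top view
for i,uv in zip([-2,-1,1,2],[(121,365),(190,417),(358,461),(446,449)]):
    a=.24*i; add("top",tz(*uv),(-250*np.cos(a),-250*np.sin(a),45))
add("top",tz(364,97),(0,0,72))
def res(x):
    c,s=np.cos(x[2]),np.sin(x[2]);o=[]
    for n,uv,p,w in ob:
        o.append(proj(n,[x[0]+c*p[0]-s*p[1],x[1]+s*p[0]+c*p[1],p[2]])-uv)
    return np.ravel(o)
f=least_squares(res,[730,-94,-.22],loss="soft_l1"); print(f.x); print(res(f.x).reshape(-1,2).round(1))
x=f.x
np.save("base.npy",x)
c,s=np.cos(x[2]),np.sin(x[2]); B=S([[c,-s,0],[s,c,0],[0,0,1]])
rc=B@[-204.5,0,109]+[x[0],x[1],0]; print("ring",rc)
ax=B@[.5,0,.866]; yy=B@[0,1,0]
th=np.linspace(0,2*np.pi,60)
for n in ["top","side"]:
    im=cv2.imread(f"pics/{n}0.png"); 
    im=cv2.resize(im,None,fx=3,fy=3,interpolation=2)
    for rad,col in((28,(0,255,0)),(36,(0,255,255))):
        q=proj(n,rc+rad*(np.cos(th)[:,None]*yy+np.sin(th)[:,None]*ax))*3+1
        cv2.polylines(im,[q.astype(int)],True,col,1)
    q=proj(n,[[x[0]+c*-r_*np.cos(a)-s*-r_*np.sin(a),x[1]+s*-r_*np.cos(a)+c*-r_*np.sin(a),47] for r_ in (250,) for a in np.linspace(-.6,.6,40)])*3+1
    cv2.polylines(im,[q.astype(int)],False,(255,0,0),1)
    u,v=(proj(n,rc)*3).astype(int); cv2.imwrite(f"pics/ov_{n}.png",im[max(0,v-250):v+200,u-250:u+250])
E
```

```text
[ 7.34561033e+02 -9.36204138e+01 -2.32057224e-01]
[[ 0.1 -0.2]
 [-0.8 -1. ]
 [-0.6 -2.6]
 [ 0.2 -3.1]
 [-1.5  0.9]
 [-0.5  0.7]
 [ 0.5  0.9]
 [ 0.6  1.7]
 [-0.4 -1.8]]
ring [535.54258703 -46.58948561 109.        ]
```

View pics/ov_top.png

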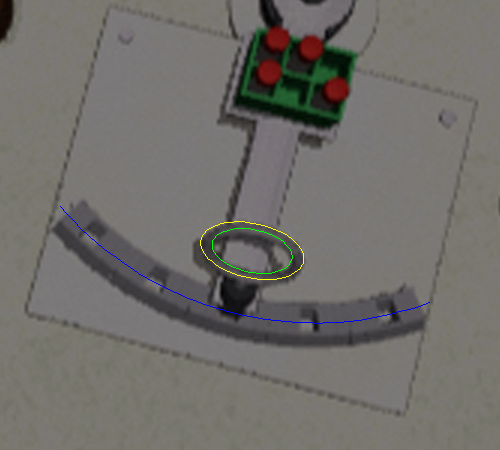

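View pics/ov_side.png

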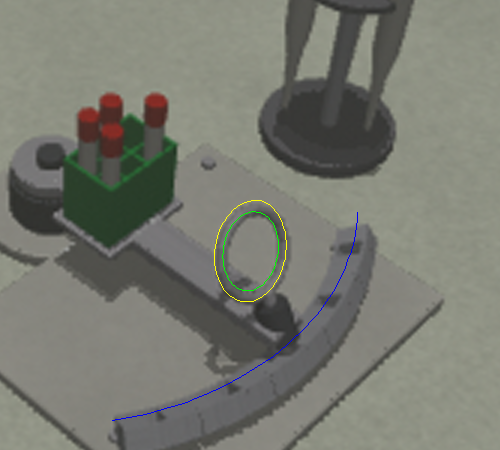

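Run:
```python
from h import *
from scipy.optimize import least_squares
x=np.load("base.npy");c,s=np.cos(x[2]),np.sin(x[2]); B=np.array([[c,-s,0],[s,c,0],[0,0,1]])
rc=B@[-204.5,0,109]+[x[0],x[1],0]
ax=B@[.5,0,.866]; yy=B@[0,1,0]; th=np.linspace(0,2*np.pi,360)
for n in ["top","side"]:
    q=proj(n,rc+36*(np.cos(th)[:,None]*yy+np.sin(th)[:,None]*ax)); print(n,q.min(0),q.max(0))
    im=cv2.imread(f"pics/{n}0.png"); u,v=proj(n,rc).astype(int); im=im[v-35:v+35,u-35:u+35]
    cv2.imwrite(f"pics/r_{n}.png",cv2.resize(im,None,fx=8,fy=8,interpolation=0)); print(u-35,v-35)
# depth points: ring from both clouds, fit
P=[]
for n in ["top","side"]:
    W=np.load(n+"W.npy").reshape(-1,3); loc=(W-rc)@np.stack([B@[.866,0,-.5],yy,ax]).T
    rr=np.hypot(loc[:,1],loc[:,2]); m=(rr>22)&(rr<44)&(np.abs(loc[:,0])<14)&(loc[:,2]>-20)
    L=loc[m]; print(n,m.sum(),"x med",np.median(L[:,0]))
    f=least_squares(lambda k:np.hypot(L[:,1]-k[0],L[:,2]-k[1])-32,[0,0],loss="soft_l1"); print(f.x)
```

```text
top [342.28798785 246.63058497] [376.64699744 265.81395038]
324 221
side [373.23064049 170.79917446] [397.08651102 204.64589514]
350 152
top 207 x med -5.237783540334258
[-0.31640377  1.56605066]
side 223 x med -5.071144198991667
[3.45964343 0.09064045]
```

View pics/r_top.png

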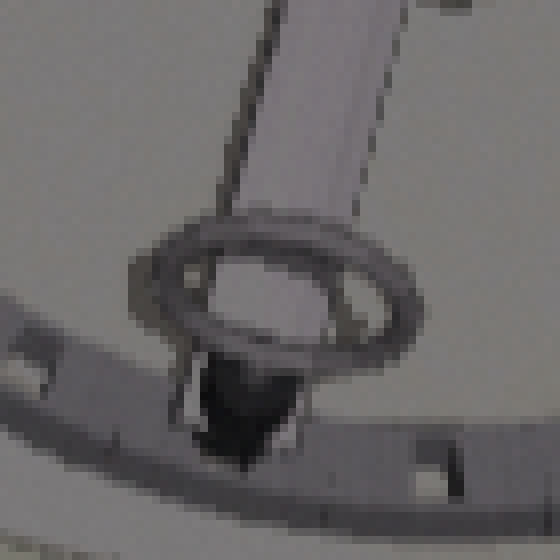

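View pics/r_side.png

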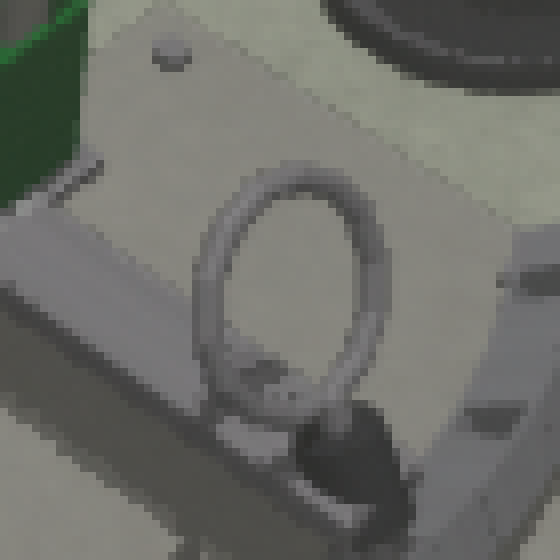

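```bash
cat >> h.py <<'E'
def target(yaw,tilt=np.pi/6):
    n=np.array([np.cos(yaw)*np.cos(tilt),np.sin(yaw)*np.cos(tilt),-np.sin(tilt)])
    a=np.array([np.cos(yaw)*np.sin(tilt),np.sin(yaw)*np.sin(tilt),np.cos(tilt)])
    return np.stack([n,a,np.cross(n,a)],1)
def delta(pos,Rt):
    s=r.sense(); R0=R.from_euler("xyz",s["tcp_rot"]); rv=(R.from_matrix(Rt)*R0.inv()).as_rotvec()
    print("pos",s["eef_pos"].round(1),"shift",(np.array(pos)-s["eef_pos"]).round(1),"rv",rv.round(3),np.degrees(np.linalg.norm(rv)).round(1),"F",s["contact_force"].round(1),"q",s["qpos"].round(2),"open",round(s["opening"],2),"t",round(s["clock"],2))
E
python3 - <<'E'
from h import *
s=r.sense(); print(R.from_euler("xyz",s["tcp_rot"]).as_matrix().round(3))
yaw=-.232; T=target(yaw); rc=np.array([533,-46,109])
delta(rc-80*T[:,0],T)
delta(rc-80*T[:,0],T@np.diag([1,-1,-1]))
E
```

```text
[[-0.    -0.973  0.229]
 [-0.001  0.229  0.973]
 [-1.    -0.    -0.001]]
pos [142.9 608.  230.6] shift [ 322.7 -638.1  -81.6] rv [-1.528  0.362  2.719] 179.9 F [-0.1  0.3 -0.7] q [ 1.34  0.35  1.63 -0.    1.16 -0.  ] open 1.0 t 0.1
pos [142.9 608.  230.6] shift [ 322.7 -638.1  -81.6] rv [-0.239 -1.02  -0.   ] 60.0 F [-0.1  0.3 -0.7] q [ 1.34  0.35  1.63 -0.    1.16 -0.  ] open 1.0 t 0.1
```

step_arm([
  [26,-51,6,0,0,-0.12,0],
  [52,-102,12,0,0,-0.25,0],
  [78,-153,18,0,0,-0.38,0],
  [104,-204,24,0,0,-0.5,0],
  [130,-255,30,0,0,-0.63,0],
  [156,-306,36,0,0,-0.76,0],
  [182,-357,43,0,0,-0.88,0],
  [208,-408,50,0,0,-1.0,0],
], force=40)

```text
clock: 1.1
eef_pos: [351.2, 198.3, 280.9]
tcp_rot: [3.098, 1.57, -2.848]
contact_force: [0.1, 0.5, 0.0]
opening: -0.001
```

Run:
```python
from h import *
yaw=-.232; T=target(yaw); rc=np.array([533,-46,109])
M=T@np.array([[1,0,0],[0,0,1],[0,-1,0]]).T
for Q in (M, T@np.array([[1,0,0],[0,0,1],[0,-1,0]])): print(Q.round(2));delta(rc-100*T[:,0]+[0,0,60],Q)
```

```text
[[ 0.84 -0.23 -0.49]
 [-0.2  -0.97  0.11]
 [-0.5   0.   -0.87]]
pos [351.2 198.3 280.9] shift [  97.5 -224.4  -61.9] rv [-1.363 -0.071  2.272] 151.9 F [0.1 0.5 0. ] q [ 0.51 -0.06  2.01  0.    1.19  0.17] open -0.0 t 1.1
[[ 0.84  0.23  0.49]
 [-0.2   0.97 -0.11]
 [-0.5  -0.    0.87]]
pos [351.2 198.3 280.9] shift [  97.5 -224.4  -61.9] rv [ 0.055 -1.06  -0.515] 67.6 F [0.1 0.5 0. ] q [ 0.51 -0.06  2.01  0.    1.19  0.17] open -0.0 t 1.1
```

step_arm([
  [12,-28,2,0.007,-0.13,-0.064,0],
  [24,-56,4,0.014,-0.26,-0.128,0],
  [36,-84,5,0.021,-0.4,-0.193,0],
  [48,-112,5,0.028,-0.53,-0.257,0],
  [60,-140,0,0.035,-0.66,-0.32,0],
  [73,-168,-15,0.042,-0.8,-0.386,0],
  [85,-196,-35,0.049,-0.93,-0.45,0],
  [97,-224,-55,0.055,-1.06,-0.515,0],
])

```text
clock: 2.1
eef_pos: [423.1, -32.8, 284.7]
tcp_rot: [0.001, 0.646, -0.196]
contact_force: [12.4, -7.4, 15.5]
opening: 0.006
```

Run:
```python
from h import *
yaw=-.232; T=target(yaw); rc=np.array([533,-46,109])
delta(rc-90*T[:,0],T)
s=r.sense(); p=(s["eef_pos"],s["tcp_rot"])
im,d=vision.grab_frame("wrist"); cv2.imwrite("pics/w1.png",im[:,:,::-1])
```

```text
pos [423.1 -32.8 284.7] shift [  34.1    4.7 -130.7] rv [ 1.263 -0.374 -0.898] 91.3 F [12.4 -7.4 15.5] q [ 0.12 -0.4   2.57 -1.3   0.26  1.48] open 0.01 t 2.1
```

View pics/w1.png

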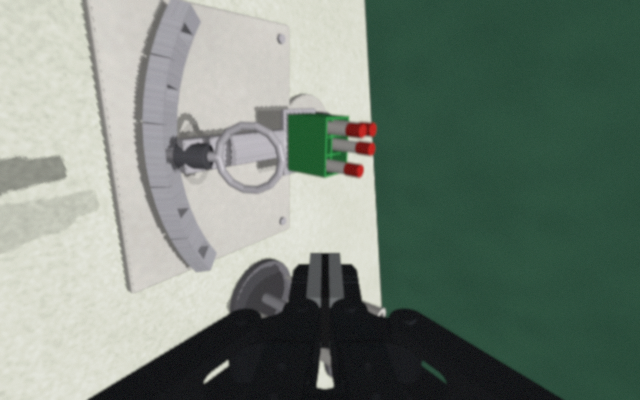

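```bash
cat >> h.py <<'E'
TF=np.array([[0,0,-1],[0,1,0],[1,0,0.]])
def fkR(q): return R.from_euler("ZYZYZ",[q[0],q[1]+q[2],q[3],q[4],q[5]]).as_matrix()@TF
def fk(q,par):
    a,h,L1,L2,Lt,e=par
    rho=a+L1*np.sin(q[1])+L2*np.sin(q[1]+q[2])+e*np.cos(q[1]+q[2]); z=h+L1*np.cos(q[1])+L2*np.cos(q[1]+q[2])-e*np.sin(q[1]+q[2])
    M=fkR(q); return np.array([rho*np.cos(q[0]),rho*np.sin(q[0]),z])+Lt*M[:,0],M
E
python3 - <<'E'
from h import *
from scipy.optimize import least_squares
s=r.sense();print(s["qpos"]);print(s["qvel"].round(3),s["contact_force"])
print(R.from_euler("xyz",s["tcp_rot"]).as_matrix().round(3));print(fkR(s["qpos"]).round(3))
D=[([1.33758997e+00,3.53640180e-01,1.63413059e+00,-1.98533215e-05,1.15521433e+00,-2.40268323e-03],[142.87208694,607.95943695,230.56818259]),(s["qpos"],s["eef_pos"])]
# third coarse
f=least_squares(lambda p:np.concatenate([*[fk(q,p)[0]-x for q,x in D],.3*(fk([.51,-.06,2.01,0,1.19,.17],p)[0]-[351.2,198.3,280.9])[2:],[.1*p[0],.1*p[5]]]),[0,220,562,470,325,0]);print(f.x,f.fun)
E
```

```text
[ 0.10300167 -0.4011867   2.57294143 -1.28748726  0.25783849  1.4913694 ]
[ 0.132  0.036 -0.025 -0.006  0.184 -0.254] [-3.61245836 -3.12581844 -5.1026479 ]
[[ 0.778  0.22   0.588]
 [-0.166  0.975 -0.145]
 [-0.606  0.016  0.796]]Traceback (most recent call last):
  File "<stdin>", line 4, in <module>
  File "h.py", line 24, in fkR
    def fkR(q): return R.from_euler("ZYZYZ",[q[0],q[1]+q[2],q[3],q[4],q[5]]).as_matrix()@TF
                       ~~~~~~~~~~~~^^^^^^^^^^^^^^^^^^^^^^^^^^^^^^^^^^^^^^^^^
  File "scipy/spatial/transform/_rotation.pyx", line 1413, in scipy.spatial.transform._rotation.Rotation.from_euler
ValueError: Expected axis specification to be a non-empty string of upto 3 characters, got ZYZYZ
```

```bash
sed -i 's/^def fkR.*/def fkR(q): return (R.from_euler("ZYZ",[q[0],q[1]+q[2],q[3]])*R.from_euler("YZ",[q[4],q[5]])).as_matrix()@TF/' h.py
cat > fit.py <<'E'
from h import *
from scipy.optimize import least_squares
s=r.sense();print(s["qpos"]);print(s["qvel"].round(3),s["contact_force"])
print(R.from_euler("xyz",s["tcp_rot"]).as_matrix().round(3));print(fkR(s["qpos"]).round(3))
D=[([1.33758997e+00,3.53640180e-01,1.63413059e+00,-1.98533215e-05,1.15521433e+00,-2.40268323e-03],[142.87208694,607.95943695,230.56818259]),(s["qpos"],s["eef_pos"])]
f=least_squares(lambda p:np.concatenate([*[fk(q,p)[0]-x for q,x in D],.3*(fk([.51,-.06,2.01,0,1.19,.17],p)[0]-[351.2,198.3,280.9])[2:],[.1*p[0],.1*p[5]]]),[0,220,562,470,325,0]);print(f.x,f.fun)
np.save("par.npy",f.x)
E
python3 fit.py
```

```text
[ 0.10300167 -0.4011867   2.57294143 -1.28748726  0.25783849  1.4913694 ]
[ 0.132  0.036 -0.025 -0.006  0.184 -0.254] [-3.61245836 -3.12581844 -5.1026479 ]
[[ 0.778  0.22   0.588]
 [-0.166  0.975 -0.145]
 [-0.606  0.016  0.796]]
[[ 0.778  0.22   0.588]
 [-0.166  0.975 -0.145]
 [-0.606  0.016  0.796]]
[6.83014180e+00 2.09152489e+02 5.81789382e+02 4.55809882e+02
 3.39191398e+02 3.12345928e-01] [ 1.44764048 -0.39585641  0.29373603  0.0482938  -0.63942612 -0.36409435
  0.23452773  0.68301418  0.03123459]
```

```bash
cat >> h.py <<'E'
from scipy.optimize import least_squares as LS
LO=np.array([-2.63,-.92,.06,-1.3,0,-3.02]);HI=np.array([2.63,2.1,2.66,4.44,2.69,3.02])
def ik(pos,M,q0,par=None):
    par=np.load("par.npy") if par is None else par
    def e(q):
        p,m=fk(q,par); return np.r_[(p-pos)/100,3*R.from_matrix(m@M.T).as_rotvec()]
    f=LS(e,np.clip(q0,LO+1e-3,HI-1e-3),bounds=(LO,HI)); return f.x,np.linalg.norm(f.fun)
E
python3 - <<'E'
from h import *
rc=np.array([533,-46,109]); yaw=-.232;N=target(yaw)[:,0];A=target(yaw)[:,1]
for deg in (30,36,42,50):
  T=target(yaw,np.radians(deg))
  for nm,Q in (("yup",T),("nat",T@np.array([[1,0,0],[0,0,1],[0,-1,0]])),("nat2",T@np.array([[1,0,0],[0,0,-1],[0,1,0]])) ):
   for lab,p in (("pre",rc-70*T[:,0]),("in",rc+25*T[:,0]),("lift",rc+25*T[:,0]+31*A)):
    b=min((ik(p,Q,[0,.4,2.5,3,.7,q6])+(q6,) for q6 in (-2.5,-1.5,0,1.5,2.5)),key=lambda t:t[1]); print(deg,nm,lab,b[0].round(2),b[1].round(3))
E
```

```text
30 yup pre [ 0.21  0.13  2.66  3.83  0.66 -1.87] 0.438
30 yup in [ 0.07  0.48  2.66  3.45  1.03 -1.58] 0.06
30 yup lift [ 0.05  0.4   2.63  3.44  0.94 -1.61] 0.0
30 nat pre [0.21 0.13 2.66 3.83 0.66 2.84] 0.438
30 nat in [0.11 0.42 2.63 3.57 0.92 3.02] 0.256
30 nat lift [0.08 0.36 2.61 3.54 0.87 3.02] 0.146
30 nat2 pre [ 0.21  0.13  2.66  3.83  0.66 -0.3 ] 0.438
30 nat2 in [ 0.07  0.48  2.66  3.45  1.03 -0.01] 0.06
30 nat2 lift [ 0.05  0.4   2.63  3.44  0.94 -0.04] 0.0
36 yup pre [ 0.15  0.09  2.66  3.76  0.55 -1.87] 0.178
36 yup in [ 0.04  0.4   2.62  3.45  0.83 -1.62] 0.0
36 yup lift [ 0.03  0.32  2.57  3.47  0.7  -1.67] 0.0
36 nat pre [0.15 0.09 2.66 3.76 0.55 2.84] 0.178
36 nat in [0.08 0.37 2.6  3.54 0.77 3.02] 0.122
36 nat lift [0.04 0.31 2.57 3.5  0.69 3.02] 0.03
36 nat2 pre [ 0.15  0.09  2.66  3.76  0.55 -0.3 ] 0.178
36 nat2 in [ 0.04  0.4   2.62  3.45  0.83 -0.05] 0.0
36 nat2 lift [ 0.03  0.32  2.57  3.47  0.7  -0.1 ] 0.0
42 yup pre [ 0.1   0.05  2.63  3.78  0.42 -1.94] 0.0
42 yup in [ 0.03  0.32  2.56  3.49  0.6  -1.68] 0.0
42 yup lift [ 0.01  0.26  2.51  3.54  0.49 -1.76] 0.0
42 nat pre [0.1  0.05 2.63 3.78 0.42 2.77] 0.0
42 nat in [0.03 0.32 2.56 3.49 0.59 3.02] 0.01
42 nat lift [0.01 0.26 2.51 3.54 0.49 2.95] 0.0
42 nat2 pre [ 0.1   0.05  2.63  3.78  0.42 -0.37] 0.0
42 nat2 in [ 0.03  0.32  2.56  3.49  0.6  -0.11] 0.0
42 nat2 lift [ 0.01  0.26  2.51  3.54  0.49 -0.19] 0.0
50 yup pre [ 0.05  0.    2.51  4.44  0.19 -2.65] 0.004
50 yup in [ 0.    0.27  2.48  3.63  0.32 -1.86] 0.0
50 yup lift [-0.01  0.22  2.42  3.8   0.23 -2.04] 0.0
50 nat pre [0.05 0.   2.51 4.44 0.19 2.07] 0.004
50 nat in [0.   0.27 2.48 3.63 0.32 2.86] 0.0
50 nat lift [-0.01  0.22  2.42  3.8   0.23  2.67] 0.0
50 nat2 pre [ 0.05  0.    2.51  4.44  0.19 -1.07] 0.004
50 nat2 in [ 0.    0.27  2.48  3.63  0.32 -0.28] 0.0
50 nat2 lift [-0.01  0.22  2.42  3.8   0.23 -0.47] 0.0
```

```bash
cat > plan.py <<'E'
from h import *
par=np.load("par.npy")
rc=np.array([533,-46,109]); T=target(-.12,np.radians(40))
qp,e=ik(rc-75*T[:,0]+[0,0,45],T,[.1,.1,2.6,3.6,.5,-1.8]); print("pre high",qp.round(2),e)
for lab,p in (("pre",rc-65*T[:,0]),("in",rc+25*T[:,0]),("lift",rc+25*T[:,0]+31*target(-.232)[:,1]),("end",np.array([529,-95,109])+25*T[:,0]+31*target(0)[:,1]),("out",np.array([529,-95,109])-65*T[:,0])):
    q,e=ik(p,T,qp); print(lab,p.round(0),q.round(2),e.round(4))
q0=r.sense()["qpos"]
W=[q0,np.array([.1,-.2,2.3,0,.6,.2]),np.array([.1,-.1,2.4,1.57,.65,-.6]),np.array([.1,-.05,2.5,2.8,.6,-1.3]),qp]
for i in range(1,len(W)):
    n=np.ceil(max(np.max(np.abs(W[i]-W[i-1])/(np.array([2.2,2.2,2.7,3.1,3.1,3.1])*.6/8)),1))
    p0,M0=fk(W[i-1],par)
    mr=0
    pm=M0;
    for k in range(1,int(n)+1):
        p,M=fk(W[i-1]+(W[i]-W[i-1])*k/n,par); rot=np.degrees(np.linalg.norm(R.from_matrix(M@pm.T).as_rotvec())); pm=M
        print(i,k,(p).round(0),R.from_matrix(M@M0.T).as_rotvec().round(2),"step",rot.round(1),"abs x_t",M[:,0].round(2))
E
python3 plan.py
```

```text
pre high [-0.04 -0.1   2.61  3.41  0.25 -1.77] 1.0985242540661823e-11
pre [484. -40. 151.] [-0.04  0.07  2.66  3.28  0.45 -1.65] 0.032
in [552. -48.  93.] [-0.06  0.34  2.59  3.22  0.67 -1.59] 0.0
lift [567. -52. 120.] [-0.07  0.27  2.54  3.22  0.55 -1.6 ] 0.0
end [564. -97. 120.] [-0.21  0.28  2.54  3.    0.54 -1.51] 0.0
out [480. -89. 151.] [-0.26  0.08  2.66  2.91  0.47 -1.45] 0.0142
1 1 [424. -49. 278.] [-0.02  0.06 -0.03] step 4.2 abs x_t [ 0.73 -0.2  -0.65]
1 2 [426. -50. 270.] [-0.02  0.14 -0.04] step 4.6 abs x_t [ 0.68 -0.21 -0.71]
1 3 [426. -42. 260.] [-0.    0.23 -0.03] step 5.2 abs x_t [ 0.61 -0.19 -0.77]
1 4 [425. -23. 250.] [0.03 0.32 0.01] step 5.9 abs x_t [ 0.55 -0.14 -0.83]
1 5 [425.   5. 244.] [0.08 0.41 0.07] step 6.6 abs x_t [ 0.48 -0.06 -0.87]
1 6 [427.  43. 242.] [0.14 0.47 0.16] step 7.3 abs x_t [ 0.43  0.04 -0.9 ]
2 1 [416.  85. 232.] [ 0.14  0.04 -0.01] step 8.5 abs x_t [ 0.39  0.17 -0.91]
2 2 [410. 126. 230.] [ 0.28  0.07 -0.03] step 8.4 abs x_t [ 0.37  0.29 -0.88]
2 3 [410. 165. 235.] [ 0.43  0.08 -0.05] step 8.3 abs x_t [ 0.36  0.4  -0.84]
2 4 [416. 198. 24
[... 299 characters left out ...]
[489. 249. 320.] [ 0.08 -0.04 -0.09] step 6.9 abs x_t [ 0.61  0.65 -0.46]
3 2 [512. 236. 333.] [ 0.14 -0.07 -0.18] step 6.9 abs x_t [ 0.68  0.61 -0.4 ]
3 3 [533. 217. 342.] [ 0.19 -0.1  -0.29] step 7.0 abs x_t [ 0.75  0.56 -0.35]
3 4 [552. 190. 346.] [ 0.23 -0.12 -0.41] step 7.0 abs x_t [ 0.82  0.48 -0.32]
3 5 [567. 158. 345.] [ 0.25 -0.13 -0.53] step 7.1 abs x_t [ 0.87  0.39 -0.3 ]
3 6 [576. 122. 338.] [ 0.26 -0.14 -0.65] step 7.2 abs x_t [ 0.91  0.28 -0.3 ]
4 1 [559.  52. 294.] [-0.05  0.11 -0.16] step 11.7 abs x_t [ 0.91  0.11 -0.41]
4 2 [523.  -3. 248.] [-0.08  0.25 -0.3 ] step 10.9 abs x_t [ 0.85 -0.01 -0.53]
4 3 [476. -39. 202.] [-0.08  0.39 -0.39] step 10.1 abs x_t [ 0.76 -0.09 -0.64]
```

Run:
```python
from h import *
s=r.sense(); print(s["eef_pos"],s["contact_force"],fk(s["qpos"],np.load("par.npy"))[0])
```

```text
[418.55731542 -39.57572723 281.73186654] [-3.61245836 -3.12581844 -5.1026479 ] [418.60560922 -40.21515335 281.36777219]
```

step_arm([
  [5,-9,-4,-0.02,0.06,-0.03,0],
  [7,-10,-12,-0.02,0.14,-0.04,0],
  [7,-2,-22,0,0.23,-0.03,0],
  [6,17,-32,0.03,0.32,0.01,0],
  [6,45,-38,0.08,0.41,0.07,0],
  [8,83,-40,0.14,0.47,0.16,0],
  [8,83,-40,0.14,0.47,0.16,0],
  [8,83,-40,0.14,0.47,0.16,0],
])

```text
clock: 3.15
eef_pos: [426.0, 42.8, 241.2]
tcp_rot: [0.194, 1.13, 0.092]
contact_force: [-0.3, 0.1, 0.7]
opening: -0.001
```

```bash
cat > seg.py <<'E'
import sys
from h import *
par=np.load("par.npy")
def seg(Ws,ns):
    s=r.sense(); q0=s["qpos"]; p0=s["eef_pos"]; M0=R.from_euler("xyz",s["tcp_rot"]).as_matrix()
    print("q",q0.round(2),"F",s["contact_force"].round(1))
    W=[q0]+[np.array(w) for w in Ws]; pm=M0
    off=p0-fk(q0,par)[0]
    for i in range(1,len(W)):
        for k in range(1,ns[i-1]+1):
            p,M=fk(W[i-1]+(W[i]-W[i-1])*k/ns[i-1],par); p=p+off*(i<len(W)-1 or k<ns[i-1])
            print(list((p-p0).round(0)),list(R.from_matrix(M@M0.T).as_rotvec().round(2)),np.degrees(np.linalg.norm(R.from_matrix(M@pm.T).as_rotvec())).round(1),p.round(0)); pm=M
E
python3 -c "
from seg import *
seg([[.1,-.1,2.4,1.57,.65,-.6]],[8])"
```

```text
q [ 0.1  -0.21  2.3  -0.01  0.6   0.2 ] F [-0.3  0.1  0.7]
[np.float64(-10.0), np.float64(37.0), np.float64(-10.0)] [np.float64(0.12), np.float64(0.04), np.float64(-0.01)] 7.5 [416.  80. 232.]
[np.float64(-16.0), np.float64(74.0), np.float64(-13.0)] [np.float64(0.25), np.float64(0.07), np.float64(-0.02)] 7.4 [410. 117. 228.]
[np.float64(-17.0), np.float64(109.0), np.float64(-10.0)] [np.float64(0.37), np.float64(0.08), np.float64(-0.04)] 7.3 [409. 152. 231.]
[np.float64(-14.0), np.float64(141.0), np.float64(-2.0)] [np.float64(0.5), np.float64(0.08), np.float64(-0.06)] 7.2 [412. 184. 239.]
[np.float64(-6.0), np.float64(168.0), np.float64(10.0)] [np.float64(0.62), np.float64(0.07), np.float64(-0.09)] 7.1 [420. 211. 252.]
[np.float64(6.0), np.float64(189.0), np.float64(26.0)] [np.float64(0.73), np.float64(0.05), np.float64(-0.12)] 7.1 [432. 232. 267.]
[np.float64(22.0), np.float64(204.0), np.float64(43.0)] [np.float64(0.84), np.float64(0.02), np.float64(-0.17)] 7.0 [448. 247. 285.]
[np.float64(41.0), np.float64(210.0), np.float64(63.0)] [np.float64(0.95), np.float64(-0.03), np.float64(-0.22)] 7.0 [467. 253. 304.]
```

Tracks the plan.

step_arm([
  [-10,37,-10,0.12,0.04,-0.01,0],
  [-16,74,-13,0.25,0.07,-0.02,0],
  [-17,109,-10,0.37,0.08,-0.04,0],
  [-14,141,-2,0.5,0.08,-0.06,0],
  [-6,168,10,0.62,0.07,-0.09,0],
  [6,189,26,0.73,0.05,-0.12,0],
  [22,204,43,0.84,0.02,-0.17,0],
  [41,210,63,0.95,-0.03,-0.22,0],
])

```text
clock: 4.15
eef_pos: [466.5, 252.9, 304.1]
tcp_rot: [1.465, 0.552, 0.894]
contact_force: [-0.8, 0.7, 0.8]
opening: 0.002
```

```bash
python3 -c "
from seg import *
seg([[.1,-.05,2.5,2.8,.6,-1.3]],[8])"
```

```text
q [ 0.08 -0.07  2.38  1.59  0.66 -0.63] F [-0.8  0.7  0.8]
[np.float64(16.0), np.float64(-3.0), np.float64(12.0)] [np.float64(0.06), np.float64(-0.03), np.float64(-0.07)] 5.2 [482. 250. 317.]
[np.float64(31.0), np.float64(-10.0), np.float64(23.0)] [np.float64(0.11), np.float64(-0.06), np.float64(-0.14)] 5.2 [498. 243. 327.]
[np.float64(46.0), np.float64(-21.0), np.float64(32.0)] [np.float64(0.15), np.float64(-0.08), np.float64(-0.21)] 5.2 [513. 231. 336.]
[np.float64(60.0), np.float64(-37.0), np.float64(38.0)] [np.float64(0.18), np.float64(-0.1), np.float64(-0.29)] 5.2 [527. 216. 342.]
[np.float64(72.0), np.float64(-56.0), np.float64(42.0)] [np.float64(0.21), np.float64(-0.11), np.float64(-0.38)] 5.2 [539. 197. 346.]
[np.float64(83.0), np.float64(-78.0), np.float64(42.0)] [np.float64(0.23), np.float64(-0.13), np.float64(-0.47)] 5.3 [549. 175. 346.]
[np.float64(90.0), np.float64(-102.0), np.float64(40.0)] [np.float64(0.25), np.float64(-0.13), np.float64(-0.56)] 5.3 [557. 151. 344.]
[np.float64(110.0), np.float64(-131.0), np.float64(34.0)] [np.float64(0.26), np.float64(-0.13), np.float64(-0.65)] 5.3 [576. 122. 338.]
```

step_arm([
  [16,-3,12,0.06,-0.03,-0.07,0],
  [31,-10,23,0.11,-0.06,-0.14,0],
  [46,-21,32,0.15,-0.08,-0.21,0],
  [60,-37,38,0.18,-0.1,-0.29,0],
  [72,-56,42,0.21,-0.11,-0.38,0],
  [83,-78,42,0.23,-0.13,-0.47,0],
  [96,-102,40,0.25,-0.13,-0.56,0],
  [110,-131,34,0.26,-0.13,-0.65,0],
])

```text
clock: 5.15
eef_pos: [575.6, 121.5, 337.5]
tcp_rot: [1.619, 0.304, 0.302]
contact_force: [0.6, 0.6, 1.3]
opening: -0.001
```

```bash
python3 -c "
from seg import *
rc=np.array([533,-46,109]); T=target(-.12,np.radians(40))
qp,e=ik(rc-75*T[:,0]+[0,0,45],T,[.1,.1,2.6,3.6,.5,-1.8]);print(e)
seg([qp],[8])"
```

```text
1.0985242540661823e-11
q [ 0.09  0.    2.46  2.78  0.62 -1.29] F [0.6 0.6 1.3]
[np.float64(-7.0), np.float64(-28.0), np.float64(-15.0)] [np.float64(-0.02), np.float64(0.04), np.float64(-0.07)] 4.5 [568.  93. 323.]
[np.float64(-17.0), np.float64(-54.0), np.float64(-31.0)] [np.float64(-0.04), np.float64(0.08), np.float64(-0.13)] 4.4 [558.  67. 307.]
[np.float64(-30.0), np.float64(-79.0), np.float64(-47.0)] [np.float64(-0.06), np.float64(0.12), np.float64(-0.19)] 4.3 [545.  43. 291.]
[np.float64(-46.0), np.float64(-101.0), np.float64(-64.0)] [np.float64(-0.07), np.float64(0.17), np.float64(-0.24)] 4.2 [530.  21. 274.]
[np.float64(-63.0), np.float64(-120.0), np.float64(-81.0)] [np.float64(-0.08), np.float64(0.22), np.float64(-0.28)] 4.0 [513.   1. 257.]
[np.float64(-82.0), np.float64(-137.0), np.float64(-98.0)] [np.float64(-0.08), np.float64(0.28), np.float64(-0.33)] 3.9 [493. -15. 239.]
[np.float64(-103.0), np.float64(-150.0), np.float64(-115.0)] [np.float64(-0.08), np.float64(0.33), np.float64(-0.36)] 3.8 [473. -29. 222.]
[np.float64(-100.0), np.float64(-161.0), np.float64(-135.0)] [np.float64(-0.08), np.float64(0.39), np.float64(-0.39)] 3.7 [476. -39. 202.]
```

step_arm([
  [-7,-28,-15,-0.02,0.04,-0.07,0],
  [-17,-54,-31,-0.04,0.08,-0.13,0],
  [-28,-79,-47,-0.06,0.12,-0.19,0],
  [-42,-101,-64,-0.07,0.17,-0.24,0],
  [-58,-120,-81,-0.08,0.22,-0.28,0],
  [-74,-137,-98,-0.08,0.28,-0.33,0],
  [-88,-150,-115,-0.08,0.33,-0.36,0],
  [-100,-161,-135,-0.08,0.39,-0.39,0],
])

```text
clock: 6.15
eef_pos: [474.5, -39.8, 201.8]
tcp_rot: [1.57, 0.699, -0.118]
contact_force: [0.1, -0.8, -0.2]
opening: -0.001
```

Run:
```python
from h import *
s=r.sense()
D=[([1.33758997e+00,3.53640180e-01,1.63413059e+00,-1.98533215e-05,1.15521433e+00,-2.40268323e-03],[142.87208694,607.95943695,230.56818259]),(s["qpos"],s["eef_pos"]),([ 0.10300167,-0.4011867,2.57294143,-1.28748726,0.25783849,1.4913694],[418.557,-39.576,281.732])]
for q,x in (([.51,-.06,2.01,0,1.19,.17],[351.2,198.3,280.9]),([.1,-.21,2.3,-.01,.6,.2],[426,42.8,241.2]),([.08,-.07,2.38,1.59,.66,-.63],[466.5,252.9,304.1]),([.09,0,2.46,2.78,.62,-1.29],[575.6,121.5,337.5])): D.append((q,x))
w=[1,1,1,.2,.2,.2,.2]
f=LS(lambda p:np.concatenate([k*(fk(q,p)[0]-x) for k,(q,x) in zip(w,D)]),[0,220,562,470,325,0]);print(f.x.round(1),f.fun.round(1)); np.save("par.npy",f.x)
rc=np.array([533,-46,109])
for d in (40,46):
  T=target(-.12,np.radians(d)); q=s["qpos"]
  print(q.round(2))
  for lab,p in (("pre",rc-50*T[:,0]),("in",rc+25*T[:,0]),("lift",rc+25*T[:,0]+31*target(-.232)[:,1]),("end",np.array([529,-95,109])+25*T[:,0]+31*target(0)[:,1]),("out",np.array([529,-95,109])-50*T[:,0])):
    q,e=ik(p,T,q); print(lab,p.round(0),q.round(2),e.round(4))
T=target(-.12,np.radians(40));delta(rc-50*T[:,0],T)
p=(s["eef_pos"],s["tcp_rot"])
im,dd=vision.grab_frame("wrist"); cv2.imwrite("pics/w2.png",im[:,:,::-1]); np.save("w2W.npy",cloud("wrist",dd,pose=p))
```

```text
[  3.7 291.3 565.3 490.8 339.4  57.7] [ 1.4 -0.5  0.2 -0.1 -1.3  0.  -0.1 -0.7 -0.6  0.4 -0.1  0.   0.7 -0.3
  0.8  0.8 -1.3  0.   0.2  0.1  0.7]
[-0.05 -0.03  2.57  3.34  0.27 -1.72]
pre [495. -41. 141.] [-0.04  0.23  2.58  3.26  0.54 -1.62] 0.0
in [552. -48.  93.] [-0.06  0.44  2.48  3.22  0.66 -1.59] 0.0
lift [567. -52. 120.] [-0.07  0.36  2.45  3.22  0.54 -1.6 ] 0.0
end [564. -97. 120.] [-0.21  0.36  2.44  3.    0.54 -1.51] 0.0
out [491. -90. 141.] [-0.25  0.23  2.57  2.95  0.54 -1.49] 0.0
[-0.05 -0.03  2.57  3.34  0.27 -1.72]
pre [499. -42. 145.] [-0.05  0.15  2.51  3.31  0.29 -1.68] 0.0
in [550. -48.  91.] [-0.06  0.37  2.43  3.24  0.43 -1.62] 0.0
lift [565. -52. 118.] [-0.07  0.31  2.39  3.25  0.33 -1.64] 0.0
end [562. -97. 118.] [-0.21  0.31  2.39  2.95  0.33 -1.45] 0.0
out [495. -91. 145.] [-0.24  0.15  2.5   2.86  0.29 -1.38] 0.0
pos [474.5 -39.8 201.8] shift [ 20.5  -1.7 -60.6] rv [ 0.001 -0.001 -0.003] 0.2 F [ 0.1 -0.8 -0.2] q [-0.05 -0.03  2.57  3.34  0.27 -1.72] open -0.0 t 6.15
```

View pics/w2.png

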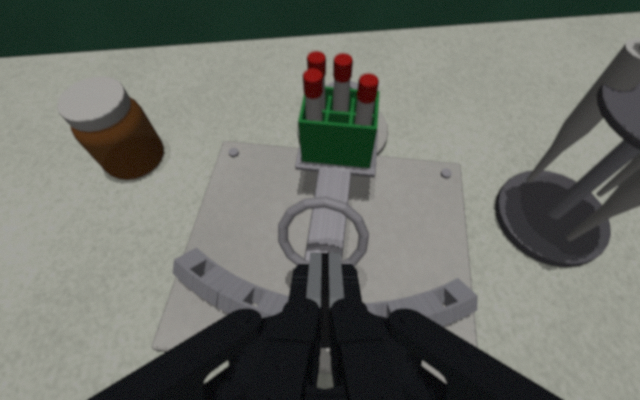

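```bash
cat >> h.py <<'E'
def wproj(P,pose):
    c=vision.camera_info("wrist");K=c["K"];T=c["tool_from_camera"];pos,rot=pose
    t=(np.asarray(P)-pos)@R.from_euler("xyz",rot).as_matrix(); q=(t-T[:3,3])@T[:3,:3]
    return q[...,:2]/q[...,2:]*[K[0,0],K[1,1]]+[K[0,2],K[1,2]]
E
python3 - <<'E'
from h import *
s=r.sense();pose=(s["eef_pos"],s["tcp_rot"]);rc=np.array([533,-46,109.]);N=target(-.232);th=np.linspace(0,2*np.pi,100)
im=cv2.resize(cv2.imread("pics/w2.png"),None,fx=4,fy=4,interpolation=2)
for rad,c in((28,(0,255,0)),(36,(0,255,255))):
    q=wproj(rc+rad*(np.cos(th)[:,None]*N[:,2]+np.sin(th)[:,None]*N[:,1]),pose)*4+2
    cv2.polylines(im,[q.astype(int)],True,c,1)
cv2.imwrite("pics/w2o.png",im[720:1200,1040:1560])
W=np.load("w2W.npy").reshape(-1,3);L=(W-rc)@N
rr=np.hypot(L[:,1],L[:,2]);m=(rr>22)&(rr<44)&(abs(L[:,0])<14)&(L[:,1]>-5);L=L[m]
print(m.sum(),np.median(L[:,0]),LS(lambda k:np.hypot(L[:,1]-k[0],L[:,2]-k[1])-32,[0,0],loss="soft_l1").x)
E
```

```text
1432 -3.761307274368939 [ 0.0112899 -1.6455014]
```

View pics/w2o.png

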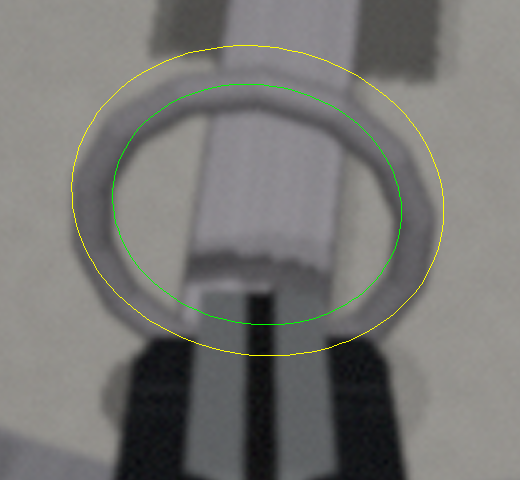

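step_arm([
  [5,0,-20,0,0,0,0],
  [12,-1,-42,0,0,0,0],
  [20,-1,-62,0,0,0,0],
  [30,-2,-70,0,0,0,0],
  [43,-4,-81,0,0,0,0],
  [57,-6,-92,0,0,0,0],
  [72,-7,-105,0,0,0,0],
  [72,-7,-105,0,0,0,0],
])

```text
clock: 7.2
eef_pos: [545.7, -46.8, 94.2]
tcp_rot: [1.571, 0.705, -0.117]
contact_force: [-0.3, -0.1, 0.5]
opening: 0.0
```

```bash
cat > look.py <<'E'
from h import *
import sys
t=sys.argv[1]
s=r.sense(); print(s["eef_pos"].round(1),s["tcp_rot"].round(3),s["contact_force"].round(1),s["qpos"].round(2),s["clock"])
im,d=vision.grab_frame("wrist"); cv2.imwrite(f"pics/w{t}.png",im[:,:,::-1])
a,d=vision.grab_frame("side"); np.save("side_d.npy",d); np.save("side_p.npy",a); a=a[110:290,270:470,::-1]; cv2.imwrite(f"pics/s{t}.png",cv2.resize(a,None,fx=4,fy=3.3,interpolation=2) if 0 else cv2.resize(a,None,fx=3.3,fy=3.3,interpolation=2))
E
python3 look.py 3
```

```text
[545.7 -46.8  94.2] [ 1.571  0.705 -0.117] [-0.3 -0.1  0.5] [-0.06  0.43  2.49  3.21  0.64 -1.59] 7.2
```

View pics/w3.png

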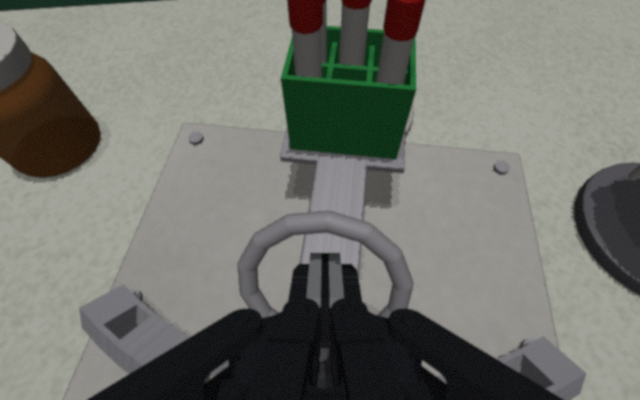

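View pics/s3.png

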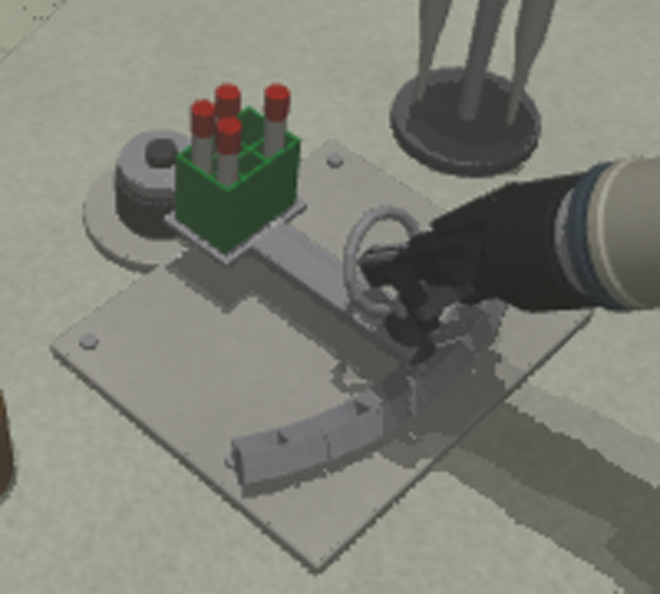

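step_arm([
  [3,0,-3,0,0,0,0],
  [6,-1,-5,0,0,0,0],
  [9,-1,0,0,0,0,0],
  [12,-2,6,0,0,0,0],
  [15,-3,12,0,0,0,0],
  [19,-4,18,0,0,0,0],
  [22,-5,24,0,0,0,0],
  [22,-5,24,0,0,0,0],
])

```text
clock: 8.3
eef_pos: [566.2, -51.9, 118.9]
tcp_rot: [1.57, 0.706, -0.118]
contact_force: [-3.7, 1.2, -4.9]
opening: -0.003
```

```bash
python3 look.py 4
```

```text
[566.2 -51.9 118.9] [ 1.57   0.706 -0.118] [-3.7  1.2 -4.9] [-0.07  0.36  2.45  3.21  0.52 -1.6 ] 8.3
```

View pics/w4.png

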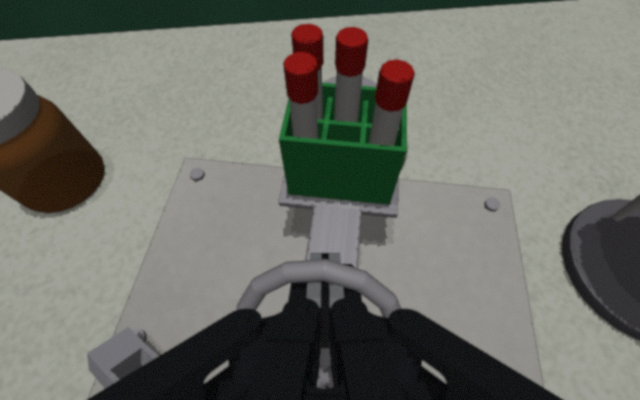

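View pics/s4.png

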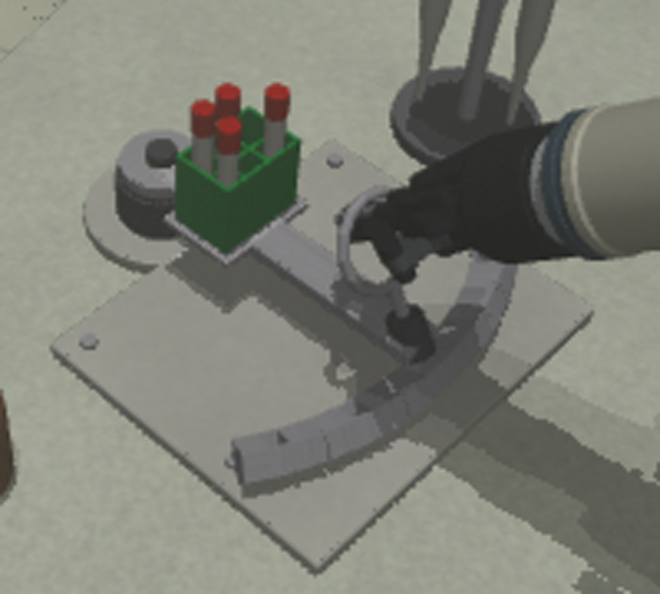

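Run:
```python
from h import *
rc=np.array([533,-46,109.]);N=target(-.232)
for L in (0,10,20): print(L,proj("side",rc+L*N[:,1]))
```

```text
0 [386.40873462 188.43851952]
10 [385.02779976 184.41540143]
20 [383.63386734 180.35441718]
```

step_arm([
  [1,0,2,0,0,0,0],
  [0,-5,2,0,0,0.03,0],
  [-1,-11,2,0,0,0.06,0],
  [-2,-17,2,0,0,0.09,0],
  [-3,-23,2,0,0,0.12,0],
  [-4,-31,2,0,0,0.12,0],
  [-4,-38,2,0,0,0.12,0],
  [-4,-44.6,2,0,0,0.12,0],
])

```text
clock: 9.4
eef_pos: [561.8, -96.7, 120.2]
tcp_rot: [1.57, 0.707, 0.002]
contact_force: [-3.9, 1.9, -4.1]
opening: 0.003
```

```bash
python3 look.py 5
python3 - <<'E'
from h import *
p,d=vision.grab_frame("top"); cv2.imwrite("pics/t5.png",cv2.resize(p[140:320,270:450,::-1],None,fx=3.3,fy=3.3,interpolation=2)); np.save("t5d.npy",d)
E
```

```text
[561.8 -96.7 120.2] [1.57  0.707 0.002] [-3.9  1.9 -4.1] [-0.32  0.36  2.43  2.65  0.53 -1.35] 9.4
```

View pics/s5.png

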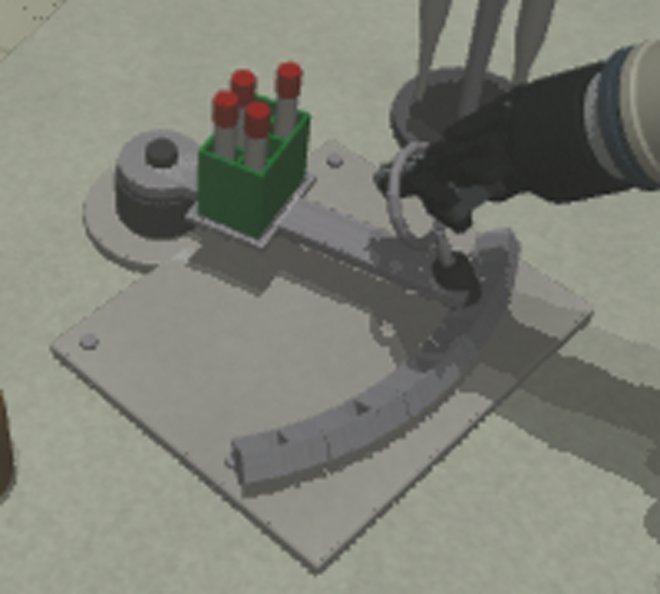

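View pics/t5.png

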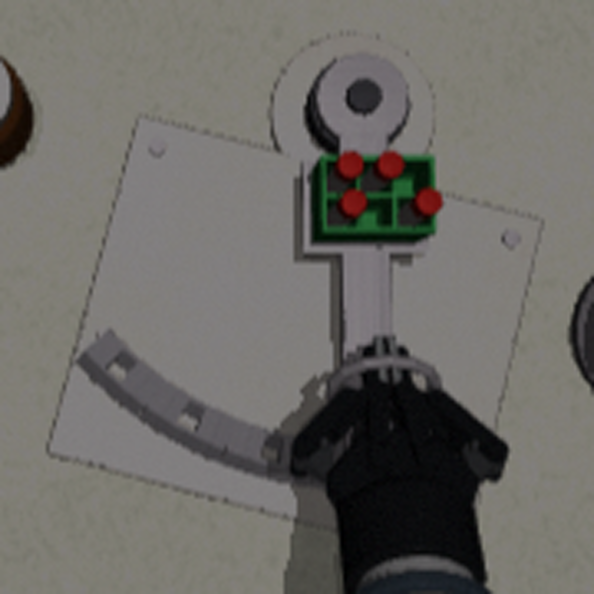

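View pics/w5.png

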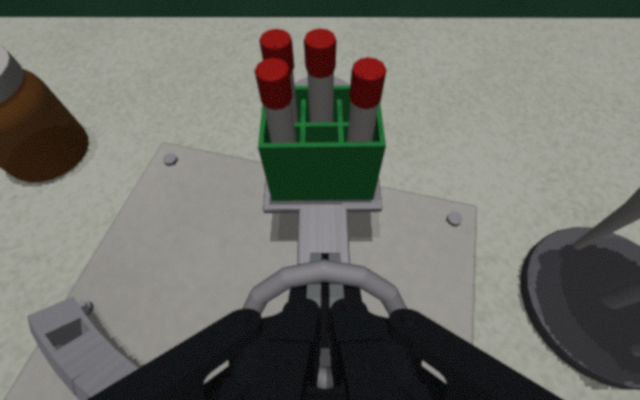

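Run:
```python
from h import *
S=2/1
def pts(p3): return np.array([ray("top",270+a/3.3-.35,140+b/3.3-.35,165)[:2] for a,b in p3])
A=pts([(323,152),(361,161),(315,188),(389,208)]);B=pts([(350,164),(390,164),(354,203),(429,201)])
a=A-A.mean(0);b=B-B.mean(0); print("caps rot",np.arctan2((a[:,0]*b[:,1]-a[:,1]*b[:,0]).sum(),(a*b).sum()))
x=np.load("base.npy"); pv=x[:2]
for pv in (x[:2],np.array([732,-93.5])):
  va=A.mean(0)-pv; vb=B.mean(0)-pv; print("about pivot",np.arctan2(va[0]*vb[1]-va[1]*vb[0],va@vb))
# ECC on images, side+top: estimate rack rotation with euclidean in top crop
p0=np.load("top0p.npy")
p1,_=vision.grab_frame("top"); np.save("t5p.npy",p1)
for nm,p in (("0",p0),("1",p1)):
    h=cv2.cvtColor(p,cv2.COLOR_RGB2HSV); g=((h[...,0]>45)&(h[...,0]<80)&(h[...,1]>90)).astype(np.uint8); g[:,:340]=0;g[:,420:]=0;g[:160]=0;g[225:]=0
    c=np.argwhere(g)[:,::-1].astype(np.float32); H=cv2.convexHull(c); print(nm,len(c),cv2.minAreaRect(c))
```

```text
caps rot 0.28070004119217973
about pivot 0.2647431861644575
about pivot 0.2736735919938147
0 553 ((373.9411926269531, 198.73532104492188), (35.16766357421875, 26.19384765625), 14.03624439239502)
1 565 ((383.0, 199.0), (26.0, 36.0), 90.0)
```

```bash
cat > rect.py <<'E'
from h import *
def rect(p,z,x0=480,x1=760,y0=-190,y1=20,s=4,n="top"):
    # out px: col=(y1-y)*s, row=(x1-x)*s
    W=np.array([[x0,y0],[x0,y1],[x1,y0],[x1,y1]],float)
    src=proj(n,np.c_[W,np.full(4,z)]).astype(np.float32); dst=np.array([[(y1-y)*s,(x1-x)*s] for x,y in W],np.float32)
    return cv2.warpPerspective(p,cv2.getPerspectiveTransform(src,dst),(int((y1-y0)*s),int((x1-x0)*s)),flags=cv2.INTER_CUBIC)
if __name__=="__main__":
    for f in ("top0p","t5p"):
        o=rect(np.load(f+".npy"),62,s=2.6); cv2.imwrite(f"pics/rc_{f}.png",cv2.convertScaleAbs(o[:,:,::-1],alpha=1.5)[:600])
    # ECC about pivot: rotate rectified p0 by angle about pivot & compare region
    P0=cv2.cvtColor(rect(np.load("top0p.npy"),62,s=3),cv2.COLOR_RGB2GRAY).astype(np.float32);P1=cv2.cvtColor(rect(np.load("t5p.npy"),62,s=3),cv2.COLOR_RGB2GRAY).astype(np.float32)
    def px(x,y): return ((20-y)*3,(760-x)*3)
    # mask in arm frame: arm strip radius 100..165 half width 30
    for pv in ((734.5,-93.6),(732,-93.5),(731,-95)):
        c=px(*pv); best=[]
        m=np.zeros(P1.shape,np.uint8)
        yaw=.008
        def q(r_,w): return px(pv[0]-r_*np.cos(yaw)-w*np.sin(yaw)*-1,pv[1]-r_*np.sin(yaw)+w*np.cos(yaw))
        cv2.fillPoly(m,[np.array([q(105,-24),q(105,24),q(150,24),q(150,-24)],int)],1)
        for a in np.arange(.20,.30,.004):
            Rm=cv2.getRotationMatrix2D(c,np.degrees(a),1)
            w=cv2.warpAffine(P0,Rm,P0.shape[::-1]); A=w[m>0];B=P1[m>0]; best.append((np.corrcoef(A,B)[0,1],a))
        b=sorted(best)[::-1][:4];print(pv,[(round(x,3),round(y,3)) for x,y in b])
E
python3 rect.py
```

```text
(734.5, -93.6) [(np.float64(0.813), np.float64(0.252)), (np.float64(0.812), np.float64(0.248)), (np.float64(0.788), np.float64(0.244)), (np.float64(0.786), np.float64(0.256))]
(732, -93.5) [(np.float64(0.824), np.float64(0.256)), (np.float64(0.816), np.float64(0.252)), (np.float64(0.804), np.float64(0.26)), (np.float64(0.785), np.float64(0.248))]
(731, -95) [(np.float64(0.83), np.float64(0.256)), (np.float64(0.822), np.float64(0.26)), (np.float64(0.811), np.float64(0.252)), (np.float64(0.783), np.float64(0.264))]
```

View pics/rc_t5p.png

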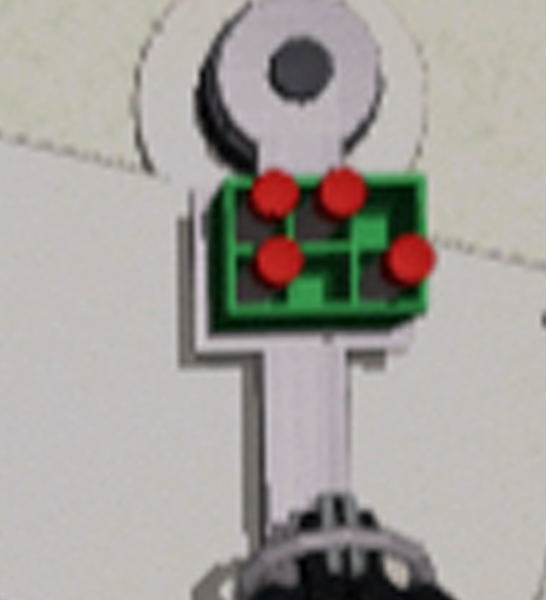

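View pics/rc_top0p.png

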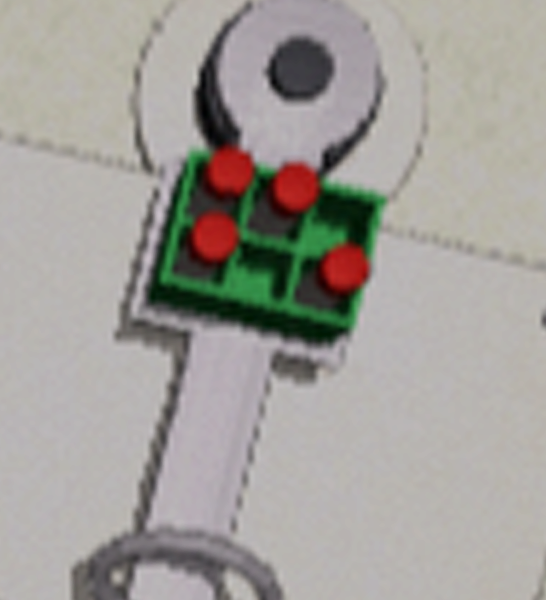

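step_arm([
  [0,1.5,0,0,0,0,0],
  [-1,1.5,-2,0,0,0,0],
  [-3,1.5,-5,0,0,0,0],
  [-5,1.5,-8,0,0,0,0],
  [-7,1.5,-12,0,0,0,0],
  [-9,1.5,-15,0,0,0,0],
  [-11,1.5,-19,0,0,0,0],
  [-13,1.5,-22,0,0,0,0],
])

```text
clock: 10.6
eef_pos: [549.5, -95.4, 98.6]
tcp_rot: [1.57, 0.705, 0.001]
contact_force: [0.8, -0.3, -0.2]
opening: -0.004
```

```bash
python3 look.py 6
python3 - <<'E'
from h import *
from rect import rect
p,d=vision.grab_frame("top"); np.save("t6p.npy",p); cv2.imwrite("pics/t6.png",cv2.resize(p[140:320,270:450,::-1],None,fx=3.3,fy=3.3,interpolation=2))
E
```

```text
[549.5 -95.4  98.6] [1.57e+00 7.05e-01 1.00e-03] [ 0.8 -0.3 -0.2] [-0.33  0.42  2.46  2.71  0.62 -1.43] 10.6
```

View pics/s6.png

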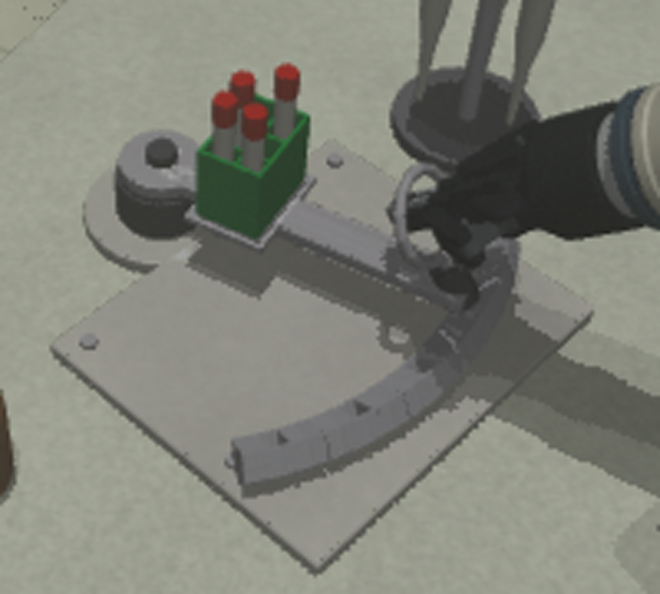

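View pics/w6.png

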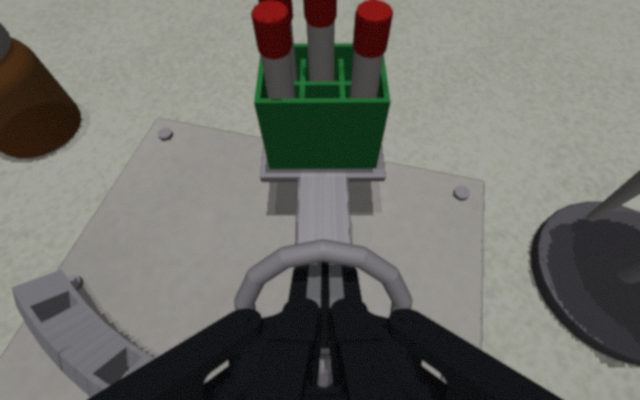

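Run:
```python
from h import *
th=np.linspace(0,2*np.pi,200)
im=cv2.resize(np.load("side_p.npy")[:,:,::-1],None,fx=4,fy=4,interpolation=2); im=cv2.convertScaleAbs(im,alpha=1.5)
im0=cv2.convertScaleAbs(cv2.resize(cv2.imread("pics/side0.png"),None,fx=4,fy=4,interpolation=2),alpha=1.5)
rc0=np.array([533,-46,109.]);pv=np.array([733,-94,0])
def ring(a,L):
    N=target(-.232+a); c=pv+R.from_rotvec([0,0,a]).apply(rc0-pv)+L*N[:,1]
    return (proj("side",c+32*(np.cos(th)[:,None]*N[:,2]+np.sin(th)[:,None]*N[:,1]))*4+1.5).astype(int)
cv2.polylines(im0,[ring(0,0)],True,(0,255,0),1)
cv2.polylines(im,[ring(.24,0)],True,(0,255,0),1);cv2.polylines(im,[ring(.24,10)],True,(0,0,255),1)
cv2.imwrite("pics/c6.png",np.hstack([im0[620:900,1420:1700],im[580:860,1480:1760]]))
```

```text
(no output)
```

View pics/c6.png

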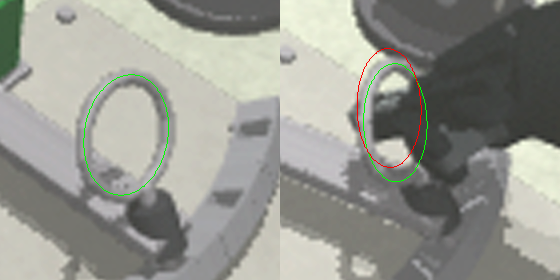

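Run:
```python
from h import *
a=np.load("side_p.npy")[145:200,365:445,::-1]
b=cv2.imread("pics/side0.png")[155:225,350:430]
cv2.imwrite("pics/z6.png",cv2.convertScaleAbs(cv2.resize(a,None,fx=9,fy=9,interpolation=2),alpha=1.6))
W=cloud("side",np.load("side_d.npy"))
# knob/rings points: local coordinates in arm frame at angle .24
rc0=np.array([533,-46,109.]);pv=np.array([733,-94,0]);
for nm,WW,a in (("before",np.load("sideW.npy"),0),("now",W,.24)):
    N=target(-.232+a);c=pv+R.from_rotvec([0,0,a]).apply(rc0-pv)
    L=(WW.reshape(-1,3)-c)@N; m=(abs(L[:,0])<12)&(L[:,2]<-22)&(L[:,2]>-44)&(abs(L[:,1])<45); K=L[m]  # left side of ring
    print(nm,len(K)); 
    f=LS(lambda k:np.hypot(K[:,1]-k[0],K[:,2]-k[1])-32,[0,-1],loss="soft_l1"); print(f.x)
    m=(abs(L[:,0])<12)&(abs(L[:,2])<12)&(L[:,1]>20)&(L[:,1]<60); print("top bar ax",np.percentile(L[m][:,1],[10,50,90]) if m.any() else None,m.sum())
```

```text
before 91
[ 1.07681913 -3.1388731 ]
top bar ax [28.85227211 32.43484479 35.19427789] 39
now 85
[ 1.02681046 -1.99464996]
top bar ax [31.21574532 33.13071557 35.05190162] 28
```

View pics/z6.png

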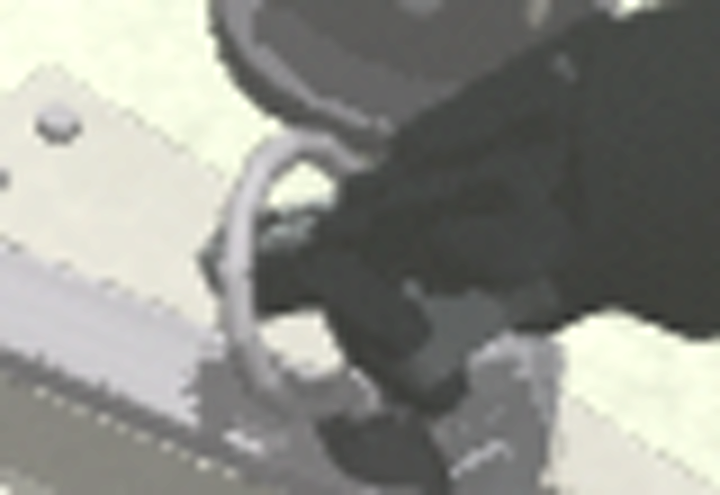

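step_arm([
  [-2,0,-4,0,0,0,0],
  [-12,0,4,0,0,0,0],
  [-22,0,13,0,0,0,0],
  [-32,0,22,0,0,0,0],
  [-42,0,30,0,0,0,0],
  [-52,0,39,0,0,0,0],
  [-62,0,48,0,0,0,0],
  [-68,0,60,0,0,0,0],
])

```text
clock: 11.75
eef_pos: [479.8, -95.3, 158.7]
tcp_rot: [1.57, 0.707, 0.001]
contact_force: [0.1, 0.1, 0.2]
opening: -0.001
```

```bash
python3 look.py 7
python3 - <<'E'
from h import *
p,d=vision.grab_frame("top"); np.save("t7p.npy",p); cv2.imwrite("pics/t7.png",cv2.resize(p[140:320,270:450,::-1],None,fx=3.3,fy=3.3,interpolation=2))
W=cloud("side",np.load("side_d.npy"))
rc0=np.array([533,-46,109.]);pv=np.array([733,-94,0]);
for nm,WW,a in (("before",np.load("sideW.npy"),0),("now",W,.24)):
    N=target(-.232+a);c=pv+R.from_rotvec([0,0,a]).apply(rc0-pv)
    L=(WW.reshape(-1,3)-c)@N; rr=np.hypot(L[:,1],L[:,2]);m=(abs(L[:,0])<12)&(rr>22)&(rr<44)&(L[:,1]>-20); K=L[m]
    f=LS(lambda k:np.hypot(K[:,1]-k[0],K[:,2]-k[1])-32,[0,-1],loss="soft_l1"); print(nm,len(K),f.x)
E
```

```text
[479.8 -95.3 158.7] [1.57e+00 7.07e-01 1.00e-03] [0.1 0.1 0.2] [-0.42  0.15  2.56  2.44  0.5  -1.21] 11.75
before 231 [ 1.45212256 -3.49945363]
now 202 [ 1.77292501 -2.46294315]
```

View pics/s7.png

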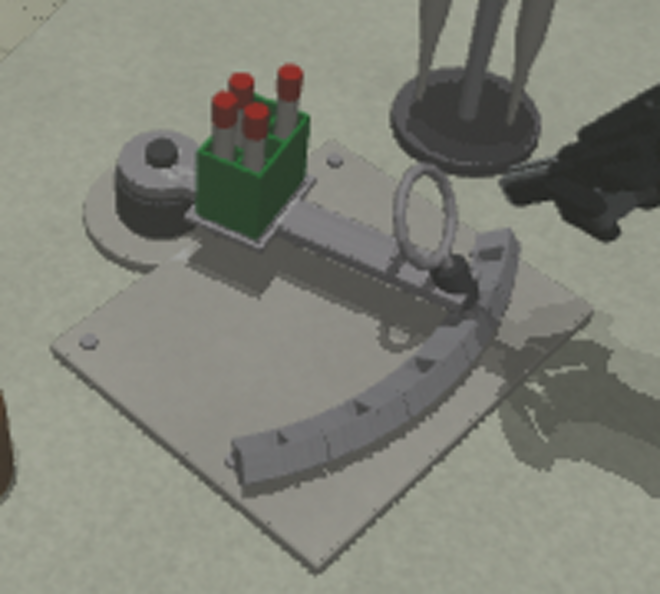

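View pics/t7.png

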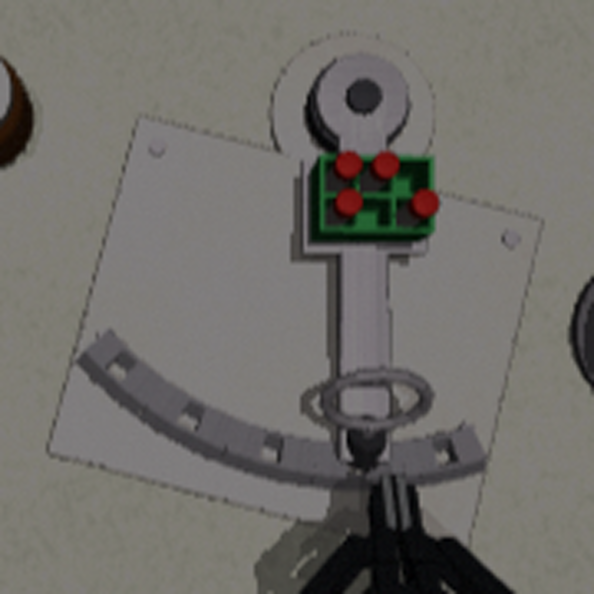

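View pics/w7.png

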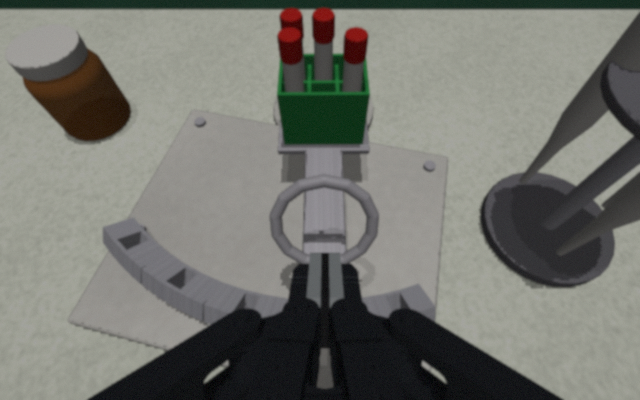

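```bash
python3 -c "
from rig import r,order
s=r.sense();print(s['contact_force'],s['clock']);print(order.sign_off())"
```

```text
[ 0.02853106 -0.25324549  0.93564667] 11.9
the job is handed in; nothing more can be done
None
```

The swing arm is locked one hole over, at +0.24, the side where the pipette stand is. I handed the job in at 11.9 s on the robot's clock.

I put the closed fingertips through the pull ring and lifted the pin about 16–20 mm. I then swung the arm one hole, let the ring down and drew the fingers out.

**Last checks:**
- **Pin:** the ring sits within 0.3 mm, along the pin axis, of where it was when home at the start. Resting on the rail it would stand about 10 mm higher.
- **Hole:** the top view shows three empty holes to the left of the arm and one to the right, so it is in the +0.24 hole.
- **Surroundings:** all four tubes are standing in the rack. The stand and jar look undisturbed, though I did not measure their positions again. Contact force on the gripper was about 1 N or less, which is noise level.

**Two things that did not go smoothly:**
- **Approach:** the first approach ran into a wrist joint limit, so I re-planned it with the wrist turned over.
- **Swing angle:** before I lowered the pin, the image estimates disagreed, from 0.245 to 0.28 rad. I backed off 1.5 mm and the pin dropped in.

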